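# Roll a vial up to the sprung gauge and take the reading

### The job

Roll the amber vial along its bed by pushing its side, without lifting it, up against the sprung plunger of the gauge, and press it there gently but firmly, at about 8 newtons (never more than 12), for about a second. Then ease off slowly so that the vial stays lying between the two yellow lines, let go of it, and press the green button on the gauge fully down, leaving the other things on the bench alone.

Things in the scene. Friction and masses are not known exactly. Their poses are not given: they have to be found in the camera images.
- vial: sealed amber glass vial with white ribbed cap, a plain cylinder 36 mm in diameter, 92 mm long, 0.1 to 0.2 kg, on the bed. Origin at its centre, on its axis, 28 mm above the bench. Its own y is its long axis, nearly parallel to the bed's y; x and z turn as it rolls. Sliding friction about 0.25; the rubber bed brakes it, so it coasts only some mm after a slow push and does not roll by itself.
- bed: fixed aluminium rolling bed, 340 mm long (x), 122 mm wide (y), black rubber top 10 mm above the bench, a rail 8 mm wide, 16 mm high along each long side (102 mm between them), a lip 14 mm high at the loading end. Origin at the centre of its underside, on the bench; +x is the direction in which the vial must roll, from the loading end to the gauge; z up.
- gauge: white gauge housing fixed on the far end of the bed, 75 mm long (x), 92 mm wide (y), 48 mm high, axes parallel to the bed's. Origin on the bed's rubber top (10 mm above the bench), on the bed's centre line; its front face is at x = -30 mm. Out of it a sprung plunger with a flat black pad, 40 mm wide, 22 mm high, at the height of the vial's axis, reaches towards the vial.
- pad_mid (a point): middle of the range of the plunger pad's face at rest, fixed to the gauge (x = -55 mm in its frame, 18 mm above the rubber). A hand-set sleeve puts the face anywhere within 9 mm of it, not reported: feel for it. The plunger yields 1 mm for every 4 N from zero, is solid after 6 mm, and pushes back when eased. It reads if the vial presses with over 4 N for half a second; over 12 N damages it.
- mark (a point): point on the bed's rubber midway between two thin yellow lines that lie across the bed before the gauge (x = -76 mm in the gauge's frame). The lines are centred 16 mm before and 16 mm past it along the bed's x; the vial's axis must be left between them.
- read_button_top (a point): centre of the top face of the round green push button, 28 mm in diameter, on top of the gauge housing; pressed straight down, travel 6 mm, about 5 N when fully down, springs back.
- read_button (a joint): travel of the green button in m: 0 up, 0.006 fully down.
- small_jar: loose small clear sample jar with a white lid, 44 mm in diameter, 60 mm high, origin at the centre of its underside; a bystander.
- weigh_cup: loose clear weighing cup, 46 mm in diameter, 42 mm high, origin at the centre of its underside; a bystander.
- dropper_bottle: loose dropper bottle with a red cap, 40 mm in diameter, 106 mm high, origin at the centre of its underside; a bystander.
Mind the look-alikes: they are no part of the job. What is shaped like the vial but blue, purple or turquoise is not meant.

How it is judged:
By the outcome, as a careful person would: the job done as asked, in the order asked, and still so for the second after the job is handed in, with the robot touching nothing.
It also fails if it takes over 67 s, if anything falls off the work surface, if the arm or the gripper's body presses on something with over 40 N, if the wrist force passes 120 N, or if a joint passes its speed limit or range.

### The arm

A 6-joint arm with a two-finger parallel gripper is mounted at the origin on a cart in front of the work surface, level with it; the furniture and walls round the work are solid. World frame = base frame: x ahead of the robot, y to its left, z up, the work surface at z = 0. Lengths are in m, angles in rad, forces in N, time in s.
With the tool pointing down it reaches from about 0.35 to 0.85 m from the base axis. Payload 8.1 kg.
Tool frame: the origin (TCP) lies midway between the tips of the shut fingers; the grasp point (between the pads) lies behind it (tcp_to_grasp is the z of the grasp point in the tool frame, in m); z points along the fingers, y is the direction in which the jaws open and shut (so a half turn about z gives the same grasp; the last joint's range is limited). The gripper opens to 85 mm and grips with 20 to 120 N. Pads are 22 mm wide; open, the fingers measure 114 mm over their backs; the gripper's body (76 mm by 85 mm) begins 54 mm behind the grasp point. The pads swing forward as they close: fully open they stand 13 mm farther back than shut.
Start: joints at [1.082, 0.13, 1.488, -0, 1.523, -0.085], TCP at [0.236, 0.552, 0.231] pointing down, gripper open.
Joint ranges: [-2.96, 2.96], [-0.89, 2.26], [0.02, 2.5], [-1.34, 4.48], [0, 2.73], [-2.66, 2.66]. Speed limits (rad/s): [2.39, 2.39, 2.79, 3.14, 3.14, 3.14].

### API

Orientations are given as a rotation vector (axis times angle).
In Python, from rig import state, snapshot, calibration, finish_job, tcp_to_grasp gives the robot as it stands.
- The arm moves only by the tool jog_arm, never from a script. Its argument "increments" is a list of rows, each a list of 3 entries, a list of its own where there are three numbers: the shift along the tool's x, y, z in m, then the turn about the tool's z in rad, then the finger opening in m, from 0 to 0.0854. In form: [[[dx, dy, dz], yaw, claw], ...]. A call has exactly 10 rows; each row shifts and turns the pose as measured when the row begins, along the tool's axes as they then stand; what a row does not reach is not made up. A row lasts 1/10 s, in which the tool goes at most 50 mm and 8.59 degrees, less where a joint would pass 70% of its speed; a pose out of reach is approached as far as the arm can. A call with a gripper value outside its range is refused whole. The fingers move at their own pace and stop on an object; "newtons" is the grip in N (left out, the last holds). Time passes only in rows, so rows that do not move let the fingers close, or fill a call up. It gives the time, the measured TCP pose, the force and the opening at its end, in the units of the state.
- state(): the state, without advancing time (a new reading comes with each control period).
- snapshot(name): name is "scene" or "top"; returns (picture, depth): 400x640x3 uint8, red, green, blue; 400x640 float32, m along the optical axis (not along the pixel's ray), 0 where there is no reading.
- calibration(name): a dict with "fx", "fy", "cx", "cy" (pixels), "R" (3x3) and "t" (3): a world point X has camera coordinates R X + t. Camera axes: x right, y down, z forward; pixel columns grow to the right and rows downward; lengths in m; the calibration is good to about 2 mm. A picture is of the moment at which its call begins. calibration takes no time and is no camera call.
- finish_job(): hands the job in, once; it reports no verdict.
The state is a dict: "time_s": time; "joints": joint angles; "dq": joint speeds; "effort": joint torques, N m; "position": TCP position; "eef_rot": TCP orientation; "contact_force": force on the tool from outside, world axes, zero at the start; "wrist_torque": the same for the moment, N m; "width": finger opening in m.
Only numpy, scipy, OpenCV 4.12 (cv2) and the standard library are available. Lean on these libraries where they do the work, as an engineer would, in place of code of your own. Each camera call takes 0.05 s, during which the arm holds its last target.

## Working session

There is one attempt and no reset: what is moved stays moved. The work goes in short steps, Python scripts to look and compute and a tool call to move; the robot and the scene stay as the last step left them, time stands still between calls to the robot, and variables do not carry over. Pictures are saved under pics/ and viewed, and the job is handed in when it is done.

Besides the shell and the picture viewer there is one more tool, called by a JSON object that holds its "method" and its "body", one argument or row to a line. jog_arm: Moves the arm, as the interface text tells. Its arguments: {"type":"object","properties":{"increments":{"type":"array","items":{"type":"array"}},"newtons":{"type":"number"}},"required":["increments"]}

```bash
ls; mkdir -p pics; python3 - <<'E'
from rig import *
import cv2,numpy as np
print(state()); print(tcp_to_grasp)
for n in("scene","top"):
    p,d=snapshot(n); cv2.imwrite(f"pics/{n}0.png",p[:,:,::-1]); np.save(f"pics/{n}0.npy",d); np.save(f"pics/{n}0c.npy",p)
    print(n,calibration(n))
E
```

```text
pics
{'time_s': 0.0, 'joints': array([ 1.08158846e+00,  1.31180317e-01,  1.48928115e+00, -6.75523136e-07,
        1.52301204e+00, -8.54113412e-02]), 'dq': array([-0.00185284, -0.00151525, -0.00066877,  0.00132206, -0.00176691,
       -0.00048789]), 'effort': array([-9.24827436e-04, -5.69384730e+01, -5.00561678e+01, -2.88409146e-04,
        1.41371108e-02, -4.62810931e-05]), 'position': array([0.23547103, 0.55125882, 0.23023198]), 'eef_rot': array([-6.29874621e-01, -3.07725687e+00,  2.83315708e-03]), 'contact_force': array([-0.1027866 ,  0.42153616, -0.86633068]), 'wrist_torque': array([-0.00317753, -0.01553783, -0.0086342 ]), 'width': 0.08523686700215061}
-0.0187
scene {'fx': 467.0309278562088, 'fy': 467.0309278562088, 'cx': 324.229999642946, 'cy': 195.92016849634757, 'R': array([[-0.90301643, -0.42930498, -0.01607974],
       [-0.30245143,  0.66187793, -0.68588683],
       [ 0.30509746, -0.61450373, -0.72753055]]), 't': array([0.54738583, 0.13870975, 1.19271053])}
top {'fx': 429.4464095560805, 'fy': 429.4464095560805, 'cx': 318.6438370167268, 'cy': 199.7845698938182, 'R': array([[ 0.00176653, -0.99999036, -0.00401909],
       [-0.99449301, -0.00133564, -0.10479443],
       [ 0.10478805,  0.00418208, -0.99448578]]), 't': array([0.12691757, 0.5469406 , 1.37860888])}
```

View pics/scene0.png

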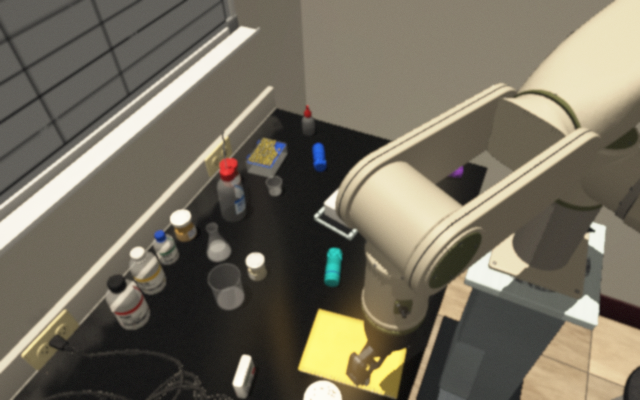

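View pics/top0.png

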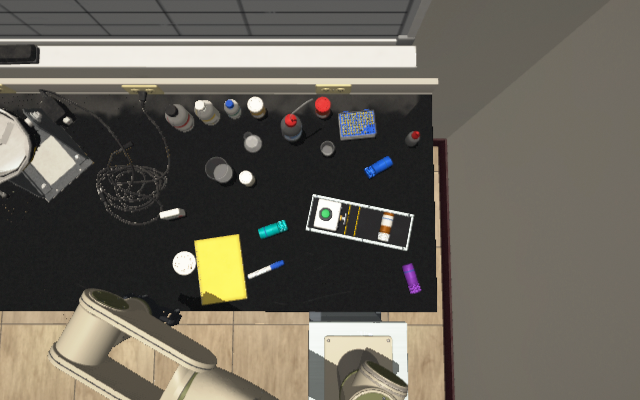

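```bash
cat > h.py <<'E'
import numpy as np
from rig import calibration
def ray(n,u,v,z):
    c=calibration(n);R=np.array(c['R']);t=np.array(c['t'])
    C=-R.T@t; d=R.T@np.array([(u-c['cx'])/c['fx'],(v-c['cy'])/c['fy'],1])
    return C+d*(z-C[2])/d[2]
def cloud(n,d):
    c=calibration(n);R=np.array(c['R']);t=np.array(c['t'])
    v,u=np.mgrid[:400,:640]
    P=np.stack([(u-c['cx'])/c['fx']*d,(v-c['cy'])/c['fy']*d,d],-1)
    return (P-t)@R
def proj(n,X):
    c=calibration(n);p=np.array(c['R'])@X+c['t'];return c['fx']*p[0]/p[2]+c['cx'],c['fy']*p[1]/p[2]+c['cy']
E
python3 - <<'E'
import cv2,numpy as np
from h import *
p=np.load('pics/top0c.npy');d=np.load('pics/top0.npy')
c=cv2.resize(p[185:260,295:425],None,fx=6,fy=6,interpolation=cv2.INTER_CUBIC);cv2.imwrite('pics/crop0.png',c[:,:,::-1])
W=cloud('top',d)
sub=p[185:260,295:425].astype(int)
r,g,b=sub[...,0],sub[...,1],sub[...,2]
white=(sub.min(-1)>130)
Z=W[185:260,295:425]
for nm,m in dict(green=(g>r+50)&(g>b+30),yellow=(r>130)&(g>100)&(b<80)&(abs(r-g)<60), amber=(r>g+50)&(r>90)).items():
    v,u=np.nonzero(m); print(nm,len(v),u.mean()+295 if len(u) else 0,v.mean()+185 if len(u) else 0, np.median(Z[m],0) if len(u) else 0)
np.set_printoptions(precision=3,suppress=True)
h=Z[...,2]
print('housing', (h>.05).sum(), np.median(Z[(h>.05)&(h<.062)],0))
E
```

```text
green 63 325.1111111111111 213.20634920634922 [0.49937235 0.10747541 0.08064512]
yellow 54 353.96296296296293 220.01851851851853 [0.48510981 0.01140179 0.0105032 ]
amber 77 384.46753246753246 224.84415584415584 [ 0.45416891 -0.08823872  0.04367042]
housing 723 [0.495 0.094 0.058]
```

View pics/crop0.png

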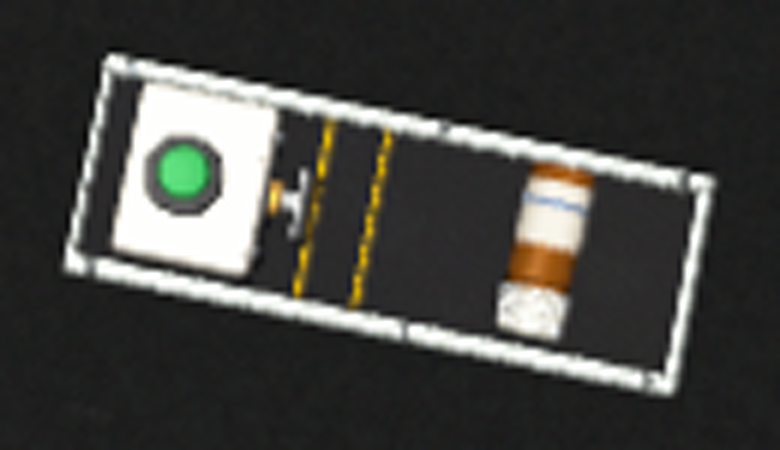

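```bash
cat > bed.py <<'E'
import cv2,numpy as np
from h import *
np.set_printoptions(precision=4,suppress=True)
p=np.load('pics/top0c.npy');d=np.load('pics/top0.npy')
W=cloud('top',d); 
roi=np.zeros(d.shape,bool);roi[185:260,295:425]=1
h=W[...,2]
ci=p.astype(int)
wh=roi&(ci.min(-1)>110)&(h>.004)&(h<.035)
print('rail h',np.percentile(h[wh],[10,50,90]))
v,u=np.nonzero(wh)
zr=np.median(h[wh])
P=np.array([ray('top',a,b,zr)[:2] for a,b in zip(u,v)])
r=cv2.minAreaRect((P*1000).astype(np.float32)); print(r)
bx=cv2.boxPoints(r)/1000
print(bx)
e=[bx[1]-bx[0],bx[2]-bx[1]]; L=max(e,key=np.linalg.norm); L=L/np.linalg.norm(L)
if L[1]<0:L=-L
print('axis',L,np.degrees(np.arctan2(L[1],L[0])))
c=np.array(r[0])/1000
N=np.array([-L[1],L[0]])
for nm,m,z in (('green',roi&(ci[...,1]>ci[...,0]+50)&(ci[...,1]>ci[...,2]+30),None),('yellow',roi&(ci[...,0]>110)&(ci[...,1]>80)&(ci[...,2]<80)&(h<.02),.01),('house',roi&(h>.052)&(h<.063),.058),('vialtop',roi&(h>.036)&(h<.05)&(np.mgrid[:400,:640][1]>365),None)):
    v,u=np.nonzero(m); zz=z or np.median(h[m])
    Q=np.array([ray('top',a,b,zz)[:2] for a,b in zip(u,v)])-c
    X=Q@L;Y=Q@N
    print(nm,zz,len(X),'x',X.min(),X.mean(),X.max(),'y',Y.min(),Y.mean(),Y.max(), 'world',Q.mean(0)+c)
    if nm=='vialtop':
        k=np.polyfit(Y,X,1);print('slope',k, 'maxh',h[m].max()); rr=cv2.minAreaRect(((Q+c)*1000).astype(np.float32));print(rr)
    if nm=='yellow':
        for s in(0,1):
            mm=(X>X.mean())==s; print(np.polyfit(Y[mm],X[mm],1))
E
python3 bed.py
```

```text
rail h [0.0094 0.0158 0.0204]
((475.7524108886719, -5.4674072265625), (339.6457824707031, 122.03215026855469), 78.48881530761719)
[[ 0.3821 -0.1597]
 [ 0.5017 -0.1841]
 [ 0.5694  0.1488]
 [ 0.4499  0.1731]]
axis [0.1996 0.9799] 78.488815
green 0.08064512443730688 63 x 0.1018349762012769 0.11494431762961094 0.1283775231596242 y -0.013751296826810498 -0.00018277273565271902 0.012865451937717766 world [0.4989 0.1071]
yellow 0.01 68 x 0.0067530785277895335 0.026072233566634514 0.06252977362901356 y -0.048772447870908384 -0.0025793778862818494 0.049305913636301005 world [0.4835 0.0196]
[0.0011 0.0086]
[0.0101 0.0417]
house 0.058 475 x -0.08229672767670956 0.10541305835861689 0.14620744985682146 y -0.04664324299054114 -0.0002716314458409741 0.04515254705883802 world [0.4971 0.0978]
vialtop 0.04379535970540197 253 x -0.10196516817909587 -0.08420793617452285 -0.06660729502353693 y -0.048247600313562754 -0.002381851984035447 0.043620183155673904 world [ 0.4613 -0.0885]
slope [ 0.0435 -0.0841] maxh 0.0498681243800636
((461.04595947265625, -88.42515563964844), (33.47496795654297, 92.29283142089844), 76.74918365478516)
```

```bash
cat > mv.py <<'E'
import numpy as np
from rig import state
from scipy.spatial.transform import Rotation as Ro
np.set_printoptions(precision=4,suppress=True)
c=np.array([.4758,-.0055]);L=np.array([.1996,.9799]);N=np.array([-.9799,.1996]);TH=np.arctan2(L[1],L[0])
def bed(x,y): return c+L*x+N*y
def show():
    s=state();R=Ro.from_rotvec(s['eef_rot']).as_matrix();p=s['position']
    q=p[:2]-c; h=np.arctan2(R[1,0],R[0,0])
    f=s['contact_force']
    print('t',round(s['time_s'],2),'bed',q@L,q@N,'z',round(p[2],5),'yaw to go(tool)',round(h-TH,4),'tilt',R[:,2],'F bed',f[:2]@L,f[:2]@N,f[2],'w',round(s['width'],4))
    return p,R,h
def plan(tx,ty,z,n):
    p,R,h=show(); t=np.r_[bed(tx,ty),z]; d=t-p; yaw=h-TH; 
    hh=h
    for i in range(n):
        X=np.array([np.cos(hh),np.sin(hh),0]);Y=np.array([np.sin(hh),-np.cos(hh),0])
        st=d/n; print([[round(st@X,4),round(st@Y,4),round(-st[2],4)],round(yaw/n,4)]); hh-=yaw/n
E
python3 -c "
from mv import *
plan(-.130,-.002,.20,20)"
```

```text
t 0.1 bed 0.49765477713836437 0.34663132832185767 z 0.23034 yaw to go(tool) 1.3679 tilt [-0.0008 -0.0015 -1.    ] F bed -0.7718449222167998 0.11478778739922815 0.6762568238112902 w 0.0852
[[np.float64(-0.0234), np.float64(-0.0272), np.float64(0.0015)], np.float64(0.0684)]
[[np.float64(-0.0252), np.float64(-0.0256), np.float64(0.0015)], np.float64(0.0684)]
[[np.float64(-0.0269), np.float64(-0.0238), np.float64(0.0015)], np.float64(0.0684)]
[[np.float64(-0.0285), np.float64(-0.0219), np.float64(0.0015)], np.float64(0.0684)]
[[np.float64(-0.0299), np.float64(-0.0199), np.float64(0.0015)], np.float64(0.0684)]
[[np.float64(-0.0312), np.float64(-0.0178), np.float64(0.0015)], np.float64(0.0684)]
[[np.float64(-0.0323), np.float64(-0.0156), np.float64(0.0015)], np.float64(0.0684)]
[[np.float64(-0.0333), np.float64(-0.0134), np.float64(0.0015)], np.float64(0.0684)]
[[np.float64(-0.0341), np.float64(-0.0111), np.float64(0.0015)], np.float64(0.0684)]
[[np.float64(-0.0348), np.float64(-0.0087), np.float64(0.0015)], np.float64(0.0684)]
[[np.float64(-0.0353), np.float64(-0.0063), np.float64(0.0015)], np.float64(0.0684)]
[[np.float64(-0.0357), np.float64(-0.0039), np.float64(0.0015)], np.float64(0.0684)]
[[np.float64(-0.0359), np.float64(-0.0014), np.float64(0.0015)], np.float64(0.0684)]
[[np.float64(-0.0359), np.float64(0.001), np.float64(0.0015)], np.float64(0.0684)]
[[np.float64(-0.0357), np.float64(0.0035), np.float64(0.0015)], np.float64(0.0684)]
[[np.float64(-0.0354), np.float64(0.0059), np.float64(0.0015)], np.float64(0.0684)]
[[np.float64(-0.0349), np.float64(0.0083), np.float64(0.0015)], np.float64(0.0684)]
[[np.float64(-0.0343), np.float64(0.0107), np.float64(0.0015)], np.float64(0.0684)]
[[np.float64(-0.0335), np.float64(0.013), np.float64(0.0015)], np.float64(0.0684)]
[[np.float64(-0.0325), np.float64(0.0152), np.float64(0.0015)], np.float64(0.0684)]
```

{"method": "jog_arm", "body": {
  "increments": [
    [[-0.023,-0.027,0.001],0.068,0.04],
    [[-0.025,-0.026,0.001],0.068,0.04],
    [[-0.027,-0.024,0.001],0.068,0.04],
    [[-0.0285,-0.022,0.001],0.068,0.04],
    [[-0.03,-0.02,0.001],0.068,0.04],
    [[-0.031,-0.018,0.001],0.068,0.04],
    [[-0.032,-0.016,0.001],0.068,0.04],
    [[-0.033,-0.013,0.001],0.068,0.04],
    [[-0.034,-0.011,0.001],0.068,0.04],
    [[-0.035,-0.009,0.001],0.068,0.04]
  ]
}}

```text
time_s: 1.1
position: [0.3386, 0.1972, 0.2149]
eef_rot: [-1.644, -2.675, 0.015]
contact_force: [0.1, 0.4, 0.2]
width: 0.0401
```

```bash
python3 -c "
from mv import *
plan(-.130,-.002,.20,10)"
```

```text
t 1.1 bed 0.17122888197464772 0.17492393587090407 z 0.21488 yaw to go(tool) 0.6694 tilt [-0.0065 -0.0074 -1.    ] F bed 0.3766826189790758 0.004466052181829101 0.1872617087498346 w 0.0401
[[np.float64(-0.0346), np.float64(-0.0048), np.float64(0.0015)], np.float64(0.0669)]
[[np.float64(-0.0348), np.float64(-0.0025), np.float64(0.0015)], np.float64(0.0669)]
[[np.float64(-0.0349), np.float64(-0.0002), np.float64(0.0015)], np.float64(0.0669)]
[[np.float64(-0.0349), np.float64(0.0022), np.float64(0.0015)], np.float64(0.0669)]
[[np.float64(-0.0346), np.float64(0.0045), np.float64(0.0015)], np.float64(0.0669)]
[[np.float64(-0.0343), np.float64(0.0068), np.float64(0.0015)], np.float64(0.0669)]
[[np.float64(-0.0337), np.float64(0.0091), np.float64(0.0015)], np.float64(0.0669)]
[[np.float64(-0.033), np.float64(0.0113), np.float64(0.0015)], np.float64(0.0669)]
[[np.float64(-0.0322), np.float64(0.0135), np.float64(0.0015)], np.float64(0.0669)]
[[np.float64(-0.0312), np.float64(0.0156), np.float64(0.0015)], np.float64(0.0669)]
```

{"method": "jog_arm", "body": {
  "increments": [
    [[-0.035,-0.005,0.001],0.067,0.04],
    [[-0.035,-0.0025,0.001],0.067,0.04],
    [[-0.035,0,0.001],0.067,0.04],
    [[-0.035,0.002,0.001],0.067,0.04],
    [[-0.0345,0.0045,0.001],0.067,0.04],
    [[-0.034,0.007,0.001],0.067,0.04],
    [[-0.034,0.009,0.001],0.067,0.04],
    [[-0.033,0.011,0.001],0.067,0.04],
    [[-0.032,0.0135,0.001],0.067,0.04],
    [[-0.031,0.0155,0.001],0.067,0.04]
  ]
}}

```text
time_s: 2.1
position: [0.4467, -0.1498, 0.2034]
eef_rot: [2.463, 1.951, -0.016]
contact_force: [0.7, 0.6, -0.3]
width: 0.0401
```

```bash
python3 -c "
from mv import *
plan(-.130,-.002,.04,10)"
```

```text
t 2.1 bed -0.14724144152796087 -0.0003008408505240191 z 0.20344 yaw to go(tool) -0.03 tilt [-0.0081 -0.0064 -0.9999] F bed 0.7330854413311952 -0.5813986907669012 -0.2976931703953185 w 0.0401
[[np.float64(0.0017), np.float64(0.0001), np.float64(0.0163)], np.float64(-0.003)]
[[np.float64(0.0017), np.float64(0.0001), np.float64(0.0163)], np.float64(-0.003)]
[[np.float64(0.0017), np.float64(0.0001), np.float64(0.0163)], np.float64(-0.003)]
[[np.float64(0.0017), np.float64(0.0001), np.float64(0.0163)], np.float64(-0.003)]
[[np.float64(0.0017), np.float64(0.0001), np.float64(0.0163)], np.float64(-0.003)]
[[np.float64(0.0017), np.float64(0.0001), np.float64(0.0163)], np.float64(-0.003)]
[[np.float64(0.0017), np.float64(0.0001), np.float64(0.0163)], np.float64(-0.003)]
[[np.float64(0.0017), np.float64(0.0002), np.float64(0.0163)], np.float64(-0.003)]
[[np.float64(0.0017), np.float64(0.0002), np.float64(0.0163)], np.float64(-0.003)]
[[np.float64(0.0017), np.float64(0.0002), np.float64(0.0163)], np.float64(-0.003)]
```

{"method": "jog_arm", "body": {
  "increments": [
    [[0.003,0,0.01],-0.006,0.04],
    [[0.003,0,0.018],-0.006,0.04],
    [[0.003,0,0.02],-0.006,0.04],
    [[0.003,0,0.02],-0.006,0.04],
    [[0.003,0,0.02],-0.006,0.04],
    [[0.002,0,0.02],0,0.04],
    [[0,0,0.016],0,0.04],
    [[0,0,0.012],0,0.04],
    [[0,0,0.005],0,0.04],
    [[0,0,0],0,0.04]
  ]
}}

```text
time_s: 3.1
position: [0.4459, -0.1344, 0.0526]
eef_rot: [-2.431, -1.979, 0.021]
contact_force: [-0.4, -0.2, 0.8]
width: 0.04
```

```bash
python3 - <<'E'
from mv import *
from rig import snapshot
import cv2
plan(-.130,-.002,.018,10)
for n in("scene","top"):
    p,d=snapshot(n)
    if n=='top': p=cv2.resize(p[170:270,280:440],None,fx=5,fy=5)
    cv2.imwrite(f"pics/{n}1.png",p[:,:,::-1])
show()
E
```

```text
t 3.1 bed -0.1322900309346427 0.0035539144793651847 z 0.05264 yaw to go(tool) -0.0033 tilt [-0.0146 -0.0036 -0.9999] F bed -0.2487730510221222 0.32448761295724576 0.8170759357966784 w 0.04
[[np.float64(0.0002), np.float64(0.0006), np.float64(0.0035)], np.float64(-0.0003)]
[[np.float64(0.0002), np.float64(0.0006), np.float64(0.0035)], np.float64(-0.0003)]
[[np.float64(0.0002), np.float64(0.0006), np.float64(0.0035)], np.float64(-0.0003)]
[[np.float64(0.0002), np.float64(0.0006), np.float64(0.0035)], np.float64(-0.0003)]
[[np.float64(0.0002), np.float64(0.0006), np.float64(0.0035)], np.float64(-0.0003)]
[[np.float64(0.0002), np.float64(0.0006), np.float64(0.0035)], np.float64(-0.0003)]
[[np.float64(0.0002), np.float64(0.0006), np.float64(0.0035)], np.float64(-0.0003)]
[[np.float64(0.0002), np.float64(0.0006), np.float64(0.0035)], np.float64(-0.0003)]
[[np.float64(0.0002), np.float64(0.0006), np.float64(0.0035)], np.float64(-0.0003)]
[[np.float64(0.0002), np.float64(0.0006), np.float64(0.0035)], np.float64(-0.0003)]
t 3.2 bed -0.1325127887176671 0.0027137127404523297 z 0.05373 yaw to go(tool) -0.0035 tilt [-0.013  -0.0043 -0.9999] F bed -0.26883896071570107 -0.43381754512597287 -0.15795316039145246 w 0.04
```

View pics/scene1.png

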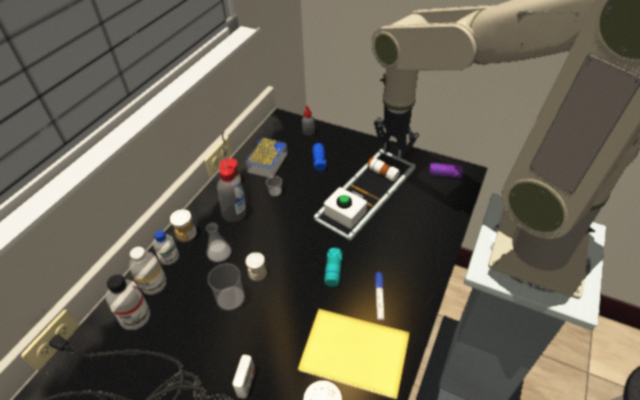

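View pics/top1.png

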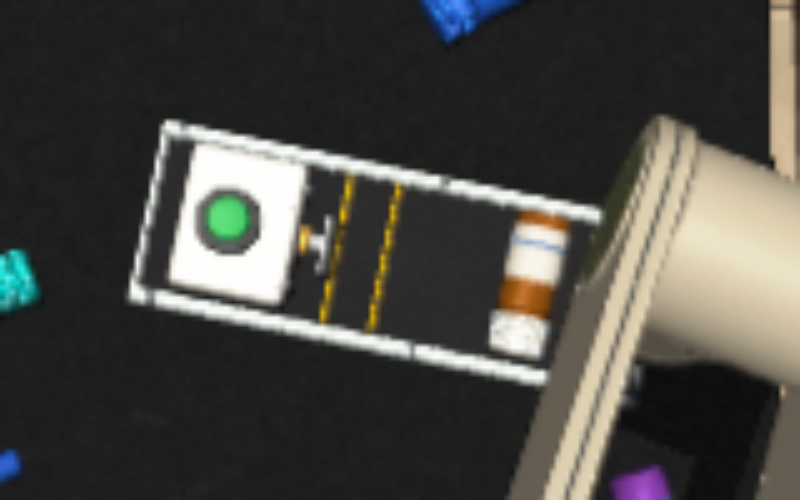

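{"method": "jog_arm", "body": {
  "increments": [
    [[0,0.002,0.006],0,0.04],
    [[0,0.002,0.007],0,0.04],
    [[0,0.001,0.007],0,0.04],
    [[0,0,0.006],0,0.04],
    [[0,0,0.004],0,0.04],
    [[0,0,0.002],0,0.04],
    [[0,0,0],0,0.04],
    [[0,0,0],0,0.04],
    [[0,0,0],0,0.04],
    [[0,0,0],0,0.04]
  ]
}}

```text
time_s: 4.2
position: [0.4538, -0.1371, 0.0214]
eef_rot: [-2.436, -1.982, 0.017]
contact_force: [-0.2, 0.1, -1.4]
width: 0.0401
```

```bash
python3 -c "
from mv import *
show()"
```

```text
t 4.2 bed -0.13338931507782795 -0.004696614104465602 z 0.02143 yaw to go(tool) -0.0038 tilt [-0.0088 -0.0061 -0.9999] F bed 0.0884104981024375 0.18902297032782123 -1.375462487497598 w 0.0401
```

{"method": "jog_arm", "body": {
  "increments": [
    [[0.002,-0.0005,0.001],0,0.04],
    [[0.002,-0.0005,0.001],0,0.04],
    [[0.002,-0.0005,0.001],0,0.04],
    [[0.002,-0.0005,0.001],0,0.04],
    [[0.002,0,0],0,0.04],
    [[0.002,0,0],0,0.04],
    [[0.002,0,0],0,0.04],
    [[0.002,0,0],0,0.04],
    [[0.002,0,0],0,0.04],
    [[0.002,0,0],0,0.04]
  ]
}}

```text
time_s: 5.2
position: [0.4565, -0.1156, 0.0175]
eef_rot: [2.437, 1.983, -0.016]
contact_force: [0.5, -0.1, -0.2]
width: 0.0394
```

```bash
python3 -c "
from mv import *
show()"
```

```text
t 5.2 bed -0.11171484533006595 -0.003018814840655527 z 0.0175 yaw to go(tool) -0.0038 tilt [-0.0077 -0.0065 -0.9999] F bed -0.017136053799495884 -0.5447790651774973 -0.24374182702749142 w 0.0394
```

{"method": "jog_arm", "body": {
  "increments": [
    [[0.002,0,0],0,0.04],
    [[0.002,0,0],0,0.04],
    [[0.002,0,0],0,0.04],
    [[0.002,0,0],0,0.04],
    [[0.002,0,0],0,0.04],
    [[0.002,0,0],0,0.04],
    [[0.002,0,0],0,0.04],
    [[0.002,0,0],0,0.04],
    [[0.002,0,0],0,0.04],
    [[0.002,0,0],0,0.04]
  ]
}}

```text
time_s: 6.2
position: [0.461, -0.0942, 0.0174]
eef_rot: [2.437, 1.983, -0.016]
contact_force: [-0.1, -0.0, -0.7]
width: 0.0401
```

```bash
cat > look.py <<'E'
import sys,cv2
from mv import *
from rig import snapshot
k=sys.argv[1]
show()
p,d=snapshot('top'); np.save(f'pics/t{k}.npy',p); np.save(f'pics/d{k}.npy',d)
p1=cv2.resize(p[180:260,290:430],None,fx=4,fy=4)
s,_=snapshot('scene'); s1=cv2.resize(s[120:260,290:440],None,fx=4,fy=4)[:, :]
o=np.zeros((560,800,3),np.uint8); a=cv2.resize(p[180:260,290:430],None,fx=2.8,fy=2.8); b=cv2.resize(s[130:250,300:430],None,fx=3.1,fy=3.1)
o[:a.shape[0],:a.shape[1]]=a; o[:b.shape[0],395:395+b.shape[1]]=b
cv2.imwrite(f'pics/look{k}.png',o[:400,:,::-1])
E
python3 look.py 2
```

```text
t 6.2 bed -0.08991734139385356 -0.003173037120565758 z 0.01739 yaw to go(tool) -0.0038 tilt [-0.0076 -0.0065 -1.    ] F bed -0.035003157103983544 0.053072493320169424 -0.7108679384808425 w 0.0401
```

View pics/look2.png

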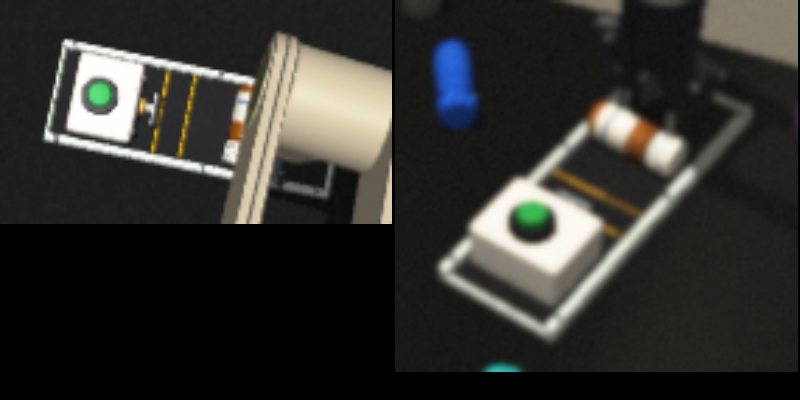

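{"method": "jog_arm", "body": {
  "increments": [
    [[0.0025,0,0],0,0.04],
    [[0.0025,0,0],0,0.04],
    [[0.0025,0,0],0,0.04],
    [[0.0025,0,0],0,0.04],
    [[0.0025,0,0],0,0.04],
    [[0.0025,0,0],0,0.04],
    [[0.0025,0,0],0,0.04],
    [[0.0025,0,0],0,0.04],
    [[0.0025,0,0],0,0.04],
    [[0.0025,0,0],0,0.04]
  ]
}}

```text
time_s: 7.3
position: [0.4665, -0.0677, 0.0172]
eef_rot: [2.437, 1.983, -0.016]
contact_force: [0.1, -0.0, -0.2]
width: 0.0399
```

{"method": "jog_arm", "body": {
  "increments": [
    [[0.0025,0,0],0,0.04],
    [[0.0025,0,0],0,0.04],
    [[0.0025,0,0],0,0.04],
    [[0.0025,0,0],0,0.04],
    [[0.002,0,0],0,0.04],
    [[0.002,0,0],0,0.04],
    [[0.002,0,0],0,0.04],
    [[0.002,0,0],0,0.04],
    [[0.0015,0,0],0,0.04],
    [[0.001,0,0],0,0.04]
  ]
}}

```text
time_s: 8.3
position: [0.471, -0.0457, 0.017]
eef_rot: [2.436, 1.983, -0.016]
contact_force: [0.5, 0.3, -0.1]
width: 0.0402
```

```bash
python3 look.py 3
```

```text
t 8.3 bed -0.04031342292422916 -0.003329486210565641 z 0.01699 yaw to go(tool) -0.0036 tilt [-0.0076 -0.0065 -1.    ] F bed 0.41966878302827904 -0.42284055444688023 -0.07841995023840768 w 0.0402
```

View pics/look3.png

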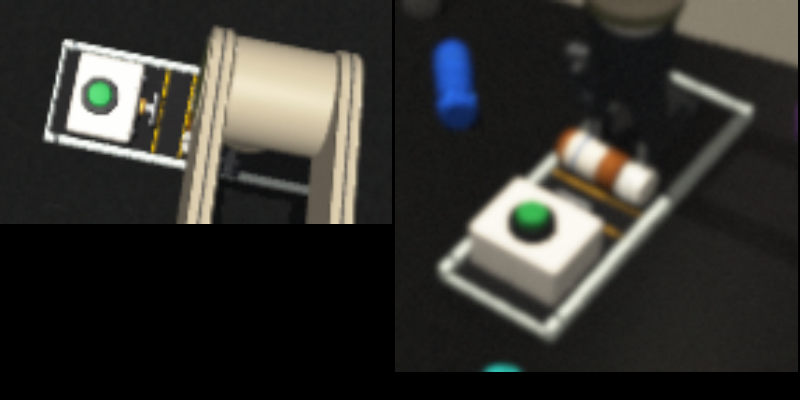

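```bash
python3 - <<'E'
from mv import *
from h import *
import cv2
p=np.load('pics/top0c.npy')
for z in (.036,.039):
  for u in (345,345.5,346,346.5): 
    w=ray('top',u,218.5,z)[:2]-c; print(z,u,w@L,w@N)
print(p[214:224,336:356].astype(int).sum(-1))
s=np.load('pics/scene0.npy')
E
```

```text
0.036 345 0.04847646284203984 0.0004442579956518231
0.036 345.5 0.046887163677989396 0.00011801125841000152
0.036 346 0.04529787939810839 -0.00020823242345259204
0.036 346.5 0.04370861000218768 -0.0005344730499787827
0.039 345 0.048607986992926 0.000659645444635582
0.039 345.5 0.04702211099323781 0.00033410140467664116
0.039 346 0.04543624984566026 8.560413515976008e-06
0.039 346.5 0.043850403549984755 -0.0003169775288891295
[[760 761 728 403 151 125 131 127 129 637 312 158 278 178 135 129 138 128
  130 131]
 [760 760 706 344 343 318 175 129 146 555 270 153 134 136 133 135 137 138
  133 135]
 [760 759 661 284 438 426 272 168 157 462 231 165 214 151 129 137 139 140
  134 135]
 [760 754 598 260 573 448 576 560 613 420 190 188 184 145 130 132 131 133
  136 134]
 [760 741 471 278 560 415 640 707 694 357 154 204 152 136 135 136 136 130
  139 137]
 [761 730 411 259 465 292 434 532 707 344 158 313 190 133 136 134 135 131
  139 142]
 [761 707 346 173 266 168 198 231 584 284 154 278 173 127 133 131 131 135
  136 139]
 [760 662 269  91 127 130 128 142 467 234 171 245 160 125 132 131 132 138
  137 139]
 [754 554 197  58 120 125 132 298 367 194 194 185 138 133 133 130 128 131
  134 132]
 [741 413 128 110 127 127 126 446 347 182 197 151 132 129 124 131 130 130
  127 127]]
```

{"method": "jog_arm", "body": {
  "increments": [
    [[0.0015,0,0],0,0.04],
    [[0.0015,0,0],0,0.04],
    [[0.0015,0,0],0,0.04],
    [[0.0015,0,0],0,0.04],
    [[0.0015,0,0],0,0.04],
    [[0.0015,0,0],0,0.04],
    [[0.0015,0,0],0,0.04],
    [[0.0015,0,0],0,0.04],
    [[0.0015,0,0],0,0.04],
    [[0.001,0,0],0,0.04]
  ]
}}

```text
time_s: 9.4
position: [0.4742, -0.0304, 0.0169]
eef_rot: [2.437, 1.983, -0.016]
contact_force: [0.3, -0.8, 0.5]
width: 0.0399
```

```bash
python3 look.py 4
```

```text
t 9.4 bed -0.024758915392756327 -0.0033878174407323183 z 0.01687 yaw to go(tool) -0.0039 tilt [-0.0076 -0.0065 -1.    ] F bed -0.7011597132788673 -0.40363336373655717 0.5221632239654762 w 0.0399
```

View pics/look4.png

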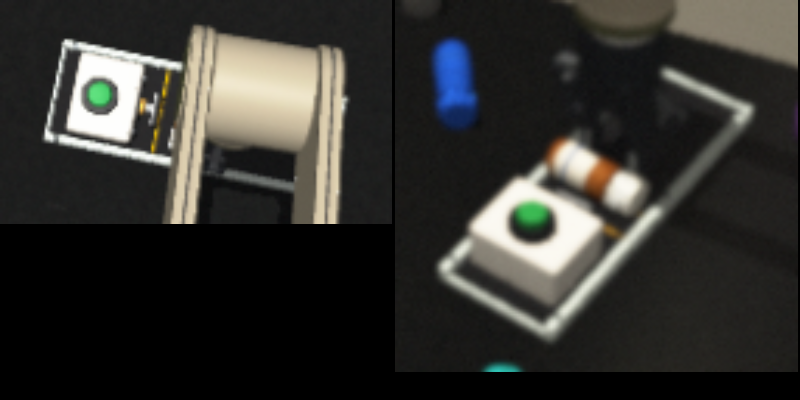

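{"method": "jog_arm", "body": {
  "increments": [
    [[0.001,0,0],0,0.04],
    [[0.001,0,0],0,0.04],
    [[0.001,0,0],0,0.04],
    [[0.001,0,0],0,0.04],
    [[0.001,0,0],0,0.04],
    [[0.001,0,0],0,0.04],
    [[0.001,0,0],0,0.04],
    [[0.001,0,0],0,0.04],
    [[0.0005,0,0],0,0.04],
    [[0.0005,0,0],0,0.04]
  ]
}}

```text
time_s: 10.5
position: [0.4761, -0.021, 0.0168]
eef_rot: [2.437, 1.983, -0.016]
contact_force: [-0.4, -0.1, 0.8]
width: 0.0401
```

```bash
python3 look.py 5
```

```text
t 10.5 bed -0.015113934196907675 -0.0033933616275345743 z 0.01676 yaw to go(tool) -0.0038 tilt [-0.0077 -0.0066 -0.9999] F bed -0.17201381181506353 0.37772871866597124 0.7759293144649103 w 0.0401
```

View pics/look5.png

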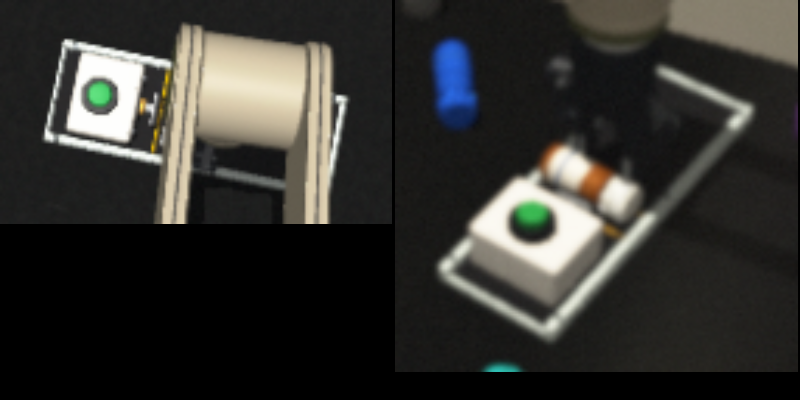

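{"method": "jog_arm", "body": {
  "increments": [
    [[0.0004,0,0],0,0.04],
    [[0.0004,0,0],0,0.04],
    [[0.0004,0,0],0,0.04],
    [[0.0004,0,0],0,0.04],
    [[0.0004,0,0],0,0.04],
    [[0.0004,0,0],0,0.04],
    [[0.0004,0,0],0,0.04],
    [[0.0004,0,0],0,0.04],
    [[0.0003,0,0],0,0.04],
    [[0.0003,0,0],0,0.04]
  ]
}}

```text
time_s: 11.6
position: [0.477, -0.0171, 0.0168]
eef_rot: [2.437, 1.982, -0.016]
contact_force: [-0.1, -0.9, 0.1]
width: 0.04
```

```bash
python3 -c "
from mv import *
show()"
```

```text
t 11.6 bed -0.01108678790198017 -0.003450632163883283 z 0.01676 yaw to go(tool) -0.004 tilt [-0.0076 -0.0066 -0.9999] F bed -0.8691164776200154 -0.026566077985094864 0.14546721817084318 w 0.04
```

{"method": "jog_arm", "body": {
  "increments": [
    [[0.0002,0,0],0,0.04],
    [[0.0002,0,0],0,0.04],
    [[0.0002,0,0],0,0.04],
    [[0.0002,0,0],0,0.04],
    [[0.0002,0,0],0,0.04],
    [[0.0002,0,0],0,0.04],
    [[0.0002,0,0],0,0.04],
    [[0.0002,0,0],0,0.04],
    [[0.0002,0,0],0,0.04],
    [[0.0002,0,0],0,0.04]
  ]
}}

```text
time_s: 12.6
position: [0.4774, -0.0149, 0.0167]
eef_rot: [2.437, 1.982, -0.016]
contact_force: [0.2, -0.1, -0.7]
width: 0.0399
```

```bash
python3 -c "
from mv import *
show()"
```

```text
t 12.6 bed -0.00890324880937226 -0.003453237787994481 z 0.01671 yaw to go(tool) -0.0041 tilt [-0.0076 -0.0065 -0.9999] F bed -0.03247584441232257 -0.1908002930248857 -0.7470138897353402 w 0.0399
```

No contact yet; continue in 2 mm steps.

{"method": "jog_arm", "body": {
  "increments": [
    [[0.0002,0,0],0,0.04],
    [[0.0002,0,0],0,0.04],
    [[0.0002,0,0],0,0.04],
    [[0.0002,0,0],0,0.04],
    [[0.0002,0,0],0,0.04],
    [[0.0002,0,0],0,0.04],
    [[0.0002,0,0],0,0.04],
    [[0.0002,0,0],0,0.04],
    [[0.0002,0,0],0,0.04],
    [[0.0002,0,0],0,0.04]
  ]
}}

```text
time_s: 13.6
position: [0.4779, -0.0128, 0.0167]
eef_rot: [2.437, 1.982, -0.016]
contact_force: [-0.5, -0.3, -0.7]
width: 0.0399
```

```bash
python3 look.py 6
```

```text
t 13.6 bed -0.006713467726788586 -0.003468832963448179 z 0.0167 yaw to go(tool) -0.004 tilt [-0.0076 -0.0066 -0.9999] F bed -0.35238053984927564 0.39529908970184113 -0.7371775664714578 w 0.0399
```

View pics/look6.png

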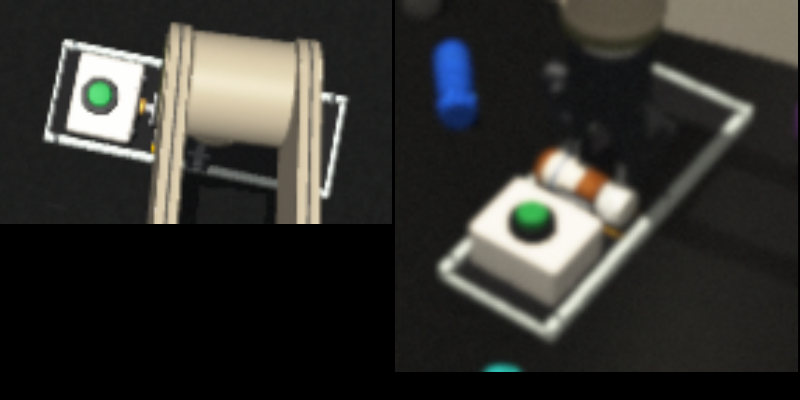

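{"method": "jog_arm", "body": {
  "increments": [
    [[0.0002,0,0],0,0.04],
    [[0.0002,0,0],0,0.04],
    [[0.0002,0,0],0,0.04],
    [[0.0002,0,0],0,0.04],
    [[0.0002,0,0],0,0.04],
    [[0.0002,0,0],0,0.04],
    [[0.0002,0,0],0,0.04],
    [[0.0002,0,0],0,0.04],
    [[0.0002,0,0],0,0.04],
    [[0.0002,0,0],0,0.04]
  ]
}}

```text
time_s: 14.7
position: [0.4784, -0.011, 0.0168]
eef_rot: [2.436, 1.982, -0.016]
contact_force: [-0.5, -0.7, 0.5]
width: 0.0399
```

```bash
python3 -c "
from mv import *
show()"
```

```text
t 14.7 bed -0.00484135623609519 -0.0036692744699018775 z 0.01682 yaw to go(tool) -0.004 tilt [-0.0074 -0.0071 -0.9999] F bed -0.7472615492845863 0.34210375627331746 0.5271291563409412 w 0.0399
```

{"method": "jog_arm", "body": {
  "increments": [
    [[0.0002,0,0],0,0.04],
    [[0.0002,0,0],0,0.04],
    [[0.0002,0,0],0,0.04],
    [[0.0002,0,0],0,0.04],
    [[0.0002,0,0],0,0.04],
    [[0,0,0],0,0.04],
    [[0,0,0],0,0.04],
    [[0,0,0],0,0.04],
    [[0,0,0],0,0.04],
    [[0,0,0],0,0.04]
  ]
}}

```text
time_s: 15.7
position: [0.4785, -0.0106, 0.0168]
eef_rot: [2.436, 1.982, -0.018]
contact_force: [-0.0, -2.8, 0.2]
width: 0.0398
```

```bash
python3 -c "
from mv import *
show()"
```

```text
t 15.7 bed -0.004480083897274936 -0.0036902520749354387 z 0.01678 yaw to go(tool) -0.004 tilt [-0.0077 -0.0083 -0.9999] F bed -2.717015835665932 -0.5246780306671271 0.18573583244771272 w 0.0398
```

{"method": "jog_arm", "body": {
  "increments": [
    [[0.0002,0,0],0,0.04],
    [[0.0002,0,0],0,0.04],
    [[0.0002,0,0],0,0.04],
    [[0.0002,0,0],0,0.04],
    [[0.0002,0,0],0,0.04],
    [[0.0002,0,0],0,0.04],
    [[0.0002,0,0],0,0.04],
    [[0.0002,0,0],0,0.04],
    [[0.0002,0,0],0,0.04],
    [[0.0002,0,0],0,0.04]
  ]
}}

```text
time_s: 16.7
position: [0.4787, -0.0099, 0.0168]
eef_rot: [2.435, 1.981, -0.02]
contact_force: [-1.5, -5.3, 1.7]
width: 0.04
```

```bash
python3 -c "
from mv import *
show()"
```

```text
t 16.7 bed -0.003714813181008285 -0.0037531323457064944 z 0.01682 yaw to go(tool) -0.0039 tilt [-0.0082 -0.0105 -0.9999] F bed -5.533924687874593 0.3832558554599692 1.7092779483713412 w 0.04
```

{"method": "jog_arm", "body": {
  "increments": [
    [[0.0002,0,0],0,0.04],
    [[0.0002,0,0],0,0.04],
    [[0.0002,0,0],0,0.04],
    [[0.0002,0,0],0,0.04],
    [[0.0002,0,0],0,0.04],
    [[0.0002,0,0],0,0.04],
    [[0.0002,0,0],0,0.04],
    [[0.0001,0,0],0,0.04],
    [[0.0001,0,0],0,0.04],
    [[0.0001,0,0],0,0.04]
  ]
}}

```text
time_s: 17.7
position: [0.4787, -0.0099, 0.0168]
eef_rot: [2.433, 1.98, -0.025]
contact_force: [-0.5, -6.6, 0.7]
width: 0.0401
```

```bash
python3 -c "
from mv import *
show()"
```

```text
t 17.7 bed -0.0037307736965347146 -0.0037249796766446264 z 0.0168 yaw to go(tool) -0.0039 tilt [-0.0092 -0.0135 -0.9999] F bed -6.603674550750611 -0.8420036935217051 0.6977410319101881 w 0.0401
```

{"method": "jog_arm", "body": {
  "increments": [
    [[0.0003,0,0],0,0.04],
    [[0.0003,0,0],0,0.04],
    [[0.0002,0,0],0,0.04],
    [[0.0002,0,0],0,0.04],
    [[0.0002,0,0],0,0.04],
    [[0.0002,0,0],0,0.04],
    [[0.0002,0,0],0,0.04],
    [[0.0002,0,0],0,0.04],
    [[0.0002,0,0],0,0.04],
    [[0.0002,0,0],0,0.04]
  ]
}}

```text
time_s: 18.7
position: [0.4787, -0.0098, 0.0168]
eef_rot: [2.431, 1.979, -0.03]
contact_force: [-1.9, -6.4, 1.4]
width: 0.04
```

```bash
python3 -c "
from mv import *
show()"
```

```text
t 18.7 bed -0.003590307321979957 -0.0037084113225915377 z 0.01681 yaw to go(tool) -0.0037 tilt [-0.0104 -0.0171 -0.9998] F bed -6.703203548938739 0.618063054844524 1.362424768561116 w 0.04
```

{"method": "jog_arm", "body": {
  "increments": [
    [[0.0003,0,0],0,0.04],
    [[0.0003,0,0],0,0.04],
    [[0.0003,0,0],0,0.04],
    [[0.0003,0,0],0,0.04],
    [[0.0003,0,0],0,0.04],
    [[0.0003,0,0],0,0.04],
    [[0.0003,0,0],0,0.04],
    [[0.00025,0,0],0,0.04],
    [[0.00025,0,0],0,0.04],
    [[0.00025,0,0],0,0.04]
  ]
}}

```text
time_s: 19.7
position: [0.4787, -0.0098, 0.0169]
eef_rot: [2.429, 1.977, -0.036]
contact_force: [-2.1, -6.3, 0.4]
width: 0.0398
```

```bash
python3 -c "
from mv import *
show()"
```

```text
t 19.7 bed -0.003592757124798925 -0.0036862547490176963 z 0.01687 yaw to go(tool) -0.0037 tilt [-0.0119 -0.022  -0.9997] F bed -6.617232585677252 0.781081528425997 0.38118232145865694 w 0.0398
```

{"method": "jog_arm", "body": {
  "increments": [
    [[0.0004,0,0],0,0.04],
    [[0.0004,0,0],0,0.04],
    [[0.0005,0,0],0,0.04],
    [[0.0005,0,0],0,0.04],
    [[0.0005,0,0],0,0.04],
    [[0.0005,0,0],0,0.04],
    [[0.0005,0,0],0,0.04],
    [[0.0004,0,0],0,0.04],
    [[0.0004,0,0],0,0.04],
    [[0.0004,0,0],0,0.04]
  ]
}}

```text
time_s: 20.7
position: [0.4788, -0.0096, 0.0169]
eef_rot: [2.426, 1.974, -0.046]
contact_force: [-1.1, -6.7, 1.9]
width: 0.04
```

```bash
python3 -c "
from mv import *
show()"
```

```text
t 20.7 bed -0.0033845038592991293 -0.003745359484007757 z 0.01693 yaw to go(tool) -0.0034 tilt [-0.0141 -0.0293 -0.9995] F bed -6.752700472239629 -0.27923151231618143 1.9287003858597607 w 0.04
```

{"method": "jog_arm", "body": {
  "increments": [
    [[0.0006,0,0],0,0.04],
    [[0.0006,0,0],0,0.04],
    [[0.0006,0,0],0,0.04],
    [[0.0006,0,0],0,0.04],
    [[0.0006,0,0],0,0.04],
    [[0.0006,0,0],0,0.04],
    [[0.0006,0,0],0,0.04],
    [[0.0006,0,0],0,0.04],
    [[0.0006,0,0],0,0.04],
    [[0.0006,0,0],0,0.04]
  ]
}}

```text
time_s: 21.7
position: [0.4788, -0.0095, 0.017]
eef_rot: [2.421, 1.97, -0.06]
contact_force: [-1.0, -8.4, 1.4]
width: 0.04
```

```bash
python3 -c "
from mv import *
show()"
```

```text
t 21.7 bed -0.003354830991159927 -0.00373996402614325 z 0.01702 yaw to go(tool) -0.0033 tilt [-0.0173 -0.0393 -0.9991] F bed -8.384263506751834 -0.7084676058857916 1.3983445700158652 w 0.04
```

{"method": "jog_arm", "body": {
  "increments": [
    [[0.0005,0,0],0,0.04],
    [[0.0006,0,0],0,0.04],
    [[0.0005,0,0],0,0.04],
    [[0.0006,0,0],0,0.04],
    [[0.0005,0,0],0,0.04],
    [[0.0006,0,0],0,0.04],
    [[0.0005,0,0],0,0.04],
    [[0.0006,0,0],0,0.04],
    [[0.0005,0,0],0,0.04],
    [[0.0005,0,0],0,0.04]
  ]
}}

```text
time_s: 22.7
position: [0.4787, -0.0097, 0.0171]
eef_rot: [2.417, 1.967, -0.073]
contact_force: [-1.9, -7.6, 1.7]
width: 0.0402
```

```bash
python3 -c "
from mv import *
show()"
```

```text
t 22.7 bed -0.0035061784480088657 -0.0036971201450137544 z 0.01708 yaw to go(tool) -0.0034 tilt [-0.0204 -0.0486 -0.9986] F bed -7.801490016146329 0.35976601046850953 1.6575695482038828 w 0.0402
```

{"method": "jog_arm", "body": {
  "increments": [
    [[0.0003,0,0],0,0.04],
    [[0.0001,0,0],0,0.04],
    [[0,0,0],0,0.04],
    [[0,0,0],0,0.04],
    [[-0.0001,0,0],0,0.04],
    [[-0.0001,0,0],0,0.04],
    [[-0.0001,0,0],0,0.04],
    [[-0.0001,0,0],0,0.04],
    [[-0.0001,0,0],0,0.04],
    [[-0.0001,0,0],0,0.04]
  ]
}}

```text
time_s: 23.7
position: [0.4785, -0.0103, 0.017]
eef_rot: [2.417, 1.966, -0.074]
contact_force: [-0.3, -4.0, 0.3]
width: 0.0401
```

```bash
python3 -c "
from mv import *
show()"
```

```text
t 23.7 bed -0.0041739495513799 -0.0036365577245699604 z 0.01704 yaw to go(tool) -0.0035 tilt [-0.0208 -0.0492 -0.9986] F bed -3.9972008121827733 -0.5438190132350083 0.3457367869168578 w 0.0401
```

{"method": "jog_arm", "body": {
  "increments": [
    [[-0.0001,0,0],0,0.04],
    [[-0.0001,0,0],0,0.04],
    [[-0.0001,0,0],0,0.04],
    [[-0.0001,0,0],0,0.04],
    [[-0.0001,0,0],0,0.04],
    [[-0.0001,0,0],0,0.04],
    [[-0.0001,0,0],0,0.04],
    [[-0.0001,0,0],0,0.04],
    [[-0.0001,0,0],0,0.04],
    [[-0.0001,0,0],0,0.04]
  ]
}}

```text
time_s: 24.7
position: [0.4784, -0.0107, 0.0171]
eef_rot: [2.417, 1.967, -0.072]
contact_force: [-0.5, -2.3, 0.3]
width: 0.0399
```

```bash
python3 -c "
from mv import *
show()"
```

```text
t 24.7 bed -0.004601244749188455 -0.003617882522810072 z 0.01705 yaw to go(tool) -0.0035 tilt [-0.0205 -0.0482 -0.9986] F bed -2.336476143790412 0.05277664417385016 0.26195760135918816 w 0.0399
```

{"method": "jog_arm", "body": {
  "increments": [
    [[-0.0002,0,0],0,0.04],
    [[-0.0001,0,0],0,0.04],
    [[-0.0002,0,0],0,0.04],
    [[-0.0001,0,0],0,0.04],
    [[-0.0002,0,0],0,0.04],
    [[-0.0001,0,0],0,0.04],
    [[-0.0002,0,0],0,0.04],
    [[-0.0001,0,0],0,0.04],
    [[-0.0002,0,0],0,0.04],
    [[-0.0002,0,0],0,0.04]
  ]
}}

```text
time_s: 25.7
position: [0.4781, -0.0115, 0.017]
eef_rot: [2.418, 1.968, -0.07]
contact_force: [-0.1, -1.1, 0.0]
width: 0.0399
```

```bash
python3 -c "
from mv import *
show()"
```

```text
t 25.7 bed -0.005376116927807484 -0.0034741540994187737 z 0.01704 yaw to go(tool) -0.0035 tilt [-0.0203 -0.0466 -0.9987] F bed -1.0900366031056195 -0.12925571846656303 0.011172119366861674 w 0.0399
```

{"method": "jog_arm", "body": {
  "increments": [
    [[-0.0002,0,0],0,0.04],
    [[-0.0002,0,0],0,0.04],
    [[-0.0003,0,0],0,0.04],
    [[-0.0003,0,0],0,0.04],
    [[-0.0005,0,0],0,0.04],
    [[-0.001,0,0],0,0.04],
    [[-0.002,0,0],0,0.04],
    [[-0.004,0,0],0,0.04],
    [[-0.006,0,0],0,0.04],
    [[-0.008,0,0],0,0.04]
  ]
}}

```text
time_s: 26.7
position: [0.4733, -0.0341, 0.0182]
eef_rot: [2.417, 1.97, -0.07]
contact_force: [0.7, -0.4, -0.1]
width: 0.0399
```

{"method": "jog_arm", "body": {
  "increments": [
    [[-0.008,0,0],0,0.04],
    [[-0.004,0,-0.005],0,0.04],
    [[0,0,-0.012],0,0.04],
    [[0,0,-0.018],0,0.04],
    [[0,0,-0.02],0,0.04],
    [[0,0,-0.02],0,0.04],
    [[0,0,-0.02],0,0.02],
    [[0,0,-0.02],0,0],
    [[0,0,-0.012],0,0],
    [[0,0,-0.005],0,0]
  ]
}}

```text
time_s: 27.7
position: [0.473, -0.0421, 0.162]
eef_rot: [2.42, 1.965, -0.067]
contact_force: [0.3, -0.1, 0.4]
width: 0.0002
```

```bash
python3 look.py 7
```

```text
t 27.7 bed -0.03642329227499833 -0.004592199046227708 z 0.16201 yaw to go(tool) -0.0057 tilt [-0.0181 -0.0457 -0.9988] F bed -0.0622463193789604 -0.3489741144376786 0.36265797624801677 w 0.0002
```

View pics/look7.png

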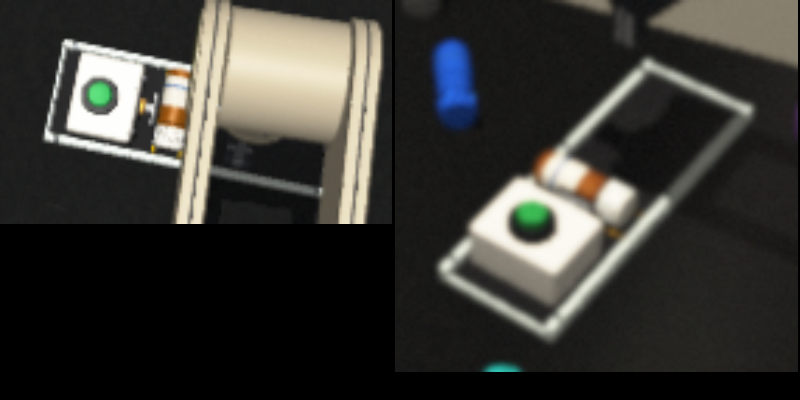

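```bash
python3 - <<'E'
from mv import *
from h import *
from rig import snapshot
for n in('scene','top'):
    p,d=snapshot(n);ci=p.astype(int);W=cloud(n,d)
    q=W[...,:2]-c;X=q@L;Y=q@N
    m=(ci[...,1]>ci[...,0]+50)&(ci[...,1]>ci[...,2]+30)&(X>.08)&(X<.15)&(abs(Y)<.04)
    print(n,m.sum(),np.median(X[m]),np.median(Y[m]),np.percentile(W[...,2][m],[10,50,90]))
    hs=(X>.075)&(X<.14)&(abs(Y)<.04)&(ci.min(-1)>200)
    print('house z',np.median(W[...,2][hs]))
plan(.115,0,.11,10)
E
```

```text
scene 65 0.11691380604544899 0.0024000496956341926 [0.0742 0.0795 0.0815]
house z 0.05854684345219711
top 63 0.11488623012552851 0.0001688002988542946 [0.076  0.0811 0.0858]
house z 0.05910102025998258
t 27.9 bed -0.03659245866179218 -0.0032961071463497704 z 0.15913 yaw to go(tool) -0.0056 tilt [-0.0219 -0.0452 -0.9987] F bed 0.23263232619910207 0.22442568935177065 -0.12464323105572694 w -0.0001
[[np.float64(0.0152), np.float64(-0.0004), np.float64(0.0049)], np.float64(-0.0006)]
[[np.float64(0.0152), np.float64(-0.0004), np.float64(0.0049)], np.float64(-0.0006)]
[[np.float64(0.0152), np.float64(-0.0004), np.float64(0.0049)], np.float64(-0.0006)]
[[np.float64(0.0152), np.float64(-0.0004), np.float64(0.0049)], np.float64(-0.0006)]
[[np.float64(0.0152), np.float64(-0.0004), np.float64(0.0049)], np.float64(-0.0006)]
[[np.float64(0.0152), np.float64(-0.0004), np.float64(0.0049)], np.float64(-0.0006)]
[[np.float64(0.0152), np.float64(-0.0004), np.float64(0.0049)], np.float64(-0.0006)]
[[np.float64(0.0152), np.float64(-0.0004), np.float64(0.0049)], np.float64(-0.0006)]
[[np.float64(0.0152), np.float64(-0.0003), np.float64(0.0049)], np.float64(-0.0006)]
[[np.float64(0.0152), np.float64(-0.0003), np.float64(0.0049)], np.float64(-0.0006)]
```

{"method": "jog_arm", "body": {
  "increments": [
    [[0.01,0,0.002],0,0],
    [[0.016,0,0.004],0,0],
    [[0.017,0,0.004],0,0],
    [[0.018,0,0.004],0,0],
    [[0.018,0,0.004],0,0],
    [[0.018,0,0.004],0,0],
    [[0.018,0,0.004],0,0],
    [[0.018,0,0.004],0,0],
    [[0.012,0,0.003],0,0],
    [[0.006,0,0],0,0]
  ]
}}

```text
time_s: 28.9
position: [0.4944, 0.1138, 0.1032]
eef_rot: [2.434, 1.972, -0.097]
contact_force: [-0.1, -0.5, -0.6]
width: 0.0003
```

```bash
python3 -c "
from mv import *
plan(.115,0,.092,10)"
```

```text
t 28.9 bed 0.12065046597618724 0.005634852743247789 z 0.10317 yaw to go(tool) -0.0073 tilt [-0.0434 -0.0446 -0.9981] F bed -0.4693220331409472 0.02549824330225171 -0.609150307742699 w 0.0003
[[np.float64(-0.0006), np.float64(0.0006), np.float64(0.0011)], np.float64(-0.0007)]
[[np.float64(-0.0006), np.float64(0.0006), np.float64(0.0011)], np.float64(-0.0007)]
[[np.float64(-0.0006), np.float64(0.0006), np.float64(0.0011)], np.float64(-0.0007)]
[[np.float64(-0.0006), np.float64(0.0006), np.float64(0.0011)], np.float64(-0.0007)]
[[np.float64(-0.0006), np.float64(0.0006), np.float64(0.0011)], np.float64(-0.0007)]
[[np.float64(-0.0006), np.float64(0.0006), np.float64(0.0011)], np.float64(-0.0007)]
[[np.float64(-0.0006), np.float64(0.0006), np.float64(0.0011)], np.float64(-0.0007)]
[[np.float64(-0.0006), np.float64(0.0006), np.float64(0.0011)], np.float64(-0.0007)]
[[np.float64(-0.0006), np.float64(0.0006), np.float64(0.0011)], np.float64(-0.0007)]
[[np.float64(-0.0006), np.float64(0.0006), np.float64(0.0011)], np.float64(-0.0007)]
```

{"method": "jog_arm", "body": {
  "increments": [
    [[-0.001,0.001,0.001],0,0],
    [[-0.001,0.0015,0.001],0,0],
    [[-0.001,0.0015,0.001],0,0],
    [[-0.001,0.0015,0.001],0,0],
    [[0,0.001,0.001],0,0],
    [[0,0,0.001],0,0],
    [[0,0,0.001],0,0],
    [[0,0,0],0,0],
    [[0,0,0],0,0],
    [[0,0,0],0,0]
  ]
}}

```text
time_s: 29.9
position: [0.5, 0.1059, 0.0956]
eef_rot: [2.436, 1.969, -0.098]
contact_force: [-0.0, 0.3, 0.9]
width: -0.0001
```

```bash
python3 look.py 8
```

```text
t 29.9 bed 0.11398311977076762 -0.0015065563241081544 z 0.09563 yaw to go(tool) -0.0092 tilt [-0.0437 -0.0453 -0.998 ] F bed 0.2695258656593889 0.07578848697819422 0.9050171136982182 w -0.0001
```

View pics/look8.png

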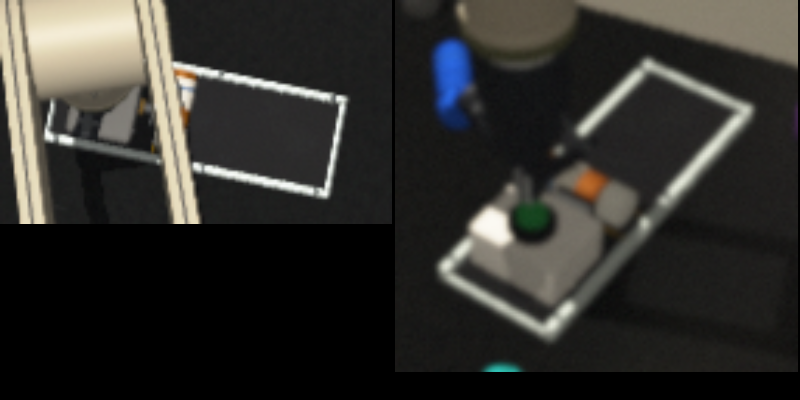

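{"method": "jog_arm", "body": {
  "increments": [
    [[0.0005,0,0.001],0,0],
    [[0.0005,0,0.002],0,0],
    [[0.0005,0,0.002],0,0],
    [[0.0005,0,0.002],0,0],
    [[0,0,0.002],0,0],
    [[0,0,0.002],0,0],
    [[0,0,0.001],0,0],
    [[0,0,0.001],0,0],
    [[0,0,0.001],0,0],
    [[0,0,0.001],0,0]
  ]
}}

```text
time_s: 31.0
position: [0.4998, 0.1075, 0.0793]
eef_rot: [2.436, 1.97, -0.098]
contact_force: [-0.4, 0.1, 2.4]
width: 0.0001
```

```bash
python3 -c "
from mv import *
show()"
```

```text
t 31.0 bed 0.11553311607425584 -0.0009249852819608335 z 0.07934 yaw to go(tool) -0.0089 tilt [-0.0437 -0.0452 -0.998 ] F bed 0.008722472997749324 0.4215648899934079 2.4245682694447974 w 0.0001
```

Contact with the button (about 2.4 N); press on in small steps.

{"method": "jog_arm", "body": {
  "increments": [
    [[0,0,0.0008],0,0],
    [[0,0,0.0008],0,0],
    [[0,0,0.0008],0,0],
    [[0,0,0.0008],0,0],
    [[0,0,0.0008],0,0],
    [[0,0,0.0008],0,0],
    [[0,0,0.0008],0,0],
    [[0,0,0.0008],0,0],
    [[0,0,0.0008],0,0],
    [[0,0,0.0008],0,0]
  ]
}}

```text
time_s: 32.0
position: [0.5001, 0.1076, 0.0741]
eef_rot: [2.435, 1.97, -0.096]
contact_force: [-5.8, -0.8, 12.1]
width: 0.0001
```

```bash
python3 -c "
from mv import *
show()"
```

```text
t 32.0 bed 0.11564693626780552 -0.0011973648467749815 z 0.07413 yaw to go(tool) -0.0088 tilt [-0.0426 -0.0448 -0.9981] F bed -1.971018792592702 5.522157198812031 12.087063650835967 w 0.0001
```

{"method": "jog_arm", "body": {
  "increments": [
    [[0,0,0.0005],0,0],
    [[0,0,0.0005],0,0],
    [[0,0,0.0005],0,0],
    [[0,0,0.0005],0,0],
    [[0,0,0.0005],0,0],
    [[0,0,0.0005],0,0],
    [[0,0,0.0005],0,0],
    [[0,0,0.0005],0,0],
    [[0,0,0.0005],0,0],
    [[0,0,0.0005],0,0]
  ]
}}

```text
time_s: 33.0
position: [0.5, 0.1076, 0.0742]
eef_rot: [2.435, 1.97, -0.097]
contact_force: [-4.7, 0.9, 9.4]
width: -0.0001
```

```bash
python3 -c "
from mv import *
show()"
```

```text
t 33.0 bed 0.11561756186452363 -0.0011165575476145783 z 0.07423 yaw to go(tool) -0.0085 tilt [-0.0428 -0.045  -0.9981] F bed -0.03277888552133505 4.805445994991846 9.420731986166196 w -0.0001
```

{"method": "jog_arm", "body": {
  "increments": [
    [[0,0,-0.001],0,0],
    [[0,0,-0.003],0,0],
    [[0,0,-0.006],0,0],
    [[0,0,-0.012],0,0],
    [[0,0,-0.02],0,0],
    [[0,0,-0.02],0,0],
    [[0,0,-0.02],0,0],
    [[0,0,-0.02],0,0],
    [[0,0,-0.01],0,0],
    [[0,0,-0.005],0,0]
  ]
}}

```text
time_s: 34.0
position: [0.5049, 0.1128, 0.1979]
eef_rot: [2.435, 1.969, -0.097]
contact_force: [0.5, 0.1, 0.2]
width: -0.0001
```

{"method": "jog_arm", "body": {
  "increments": [
    [[0.01,0.01,0],0,0],
    [[0.02,0.015,0],0,0],
    [[0.03,0.015,0],0,0],
    [[0.03,0.015,0],0,0],
    [[0.03,0.015,0],0,0],
    [[0.03,0.01,0],0,0],
    [[0.02,0.005,0],0,0],
    [[0.01,0,0],0,0],
    [[0.005,0,0],0,0],
    [[0,0,0],0,0]
  ]
}}

```text
time_s: 35.0
position: [0.6287, 0.2796, 0.1787]
eef_rot: [2.438, 1.967, -0.109]
contact_force: [-0.1, 0.4, 0.3]
width: -0.0002
```

```bash
python3 look.py 9; sed -e 's#top0c#t9#;s#top0#d9#' bed.py | sed 's#pics/d9.npy#pics/d9.npy#' > b2.py; python3 b2.py
```

```text
t 35.0 bed 0.30987405161575765 -0.0928782244796224 z 0.17872 yaw to go(tool) -0.0109 tilt [-0.0495 -0.049  -0.9976] F bed 0.3923484518647026 0.19325644674682263 0.31657300817512574 w -0.0002
rail h [0.0095 0.0157 0.0204]
((475.3177490234375, -5.986480712890625), (340.94549560546875, 122.54320526123047), 78.43870544433594)
[[ 0.3811 -0.1607]
 [ 0.5012 -0.1853]
 [ 0.5695  0.1487]
 [ 0.4495  0.1733]]
axis [0.2004 0.9797] 78.4387
green 0.08000793999354931 63 x 0.1024244553134806 0.11554268639701779 0.1289832184639594 y -0.014026580481469323 -0.00045157003865389534 0.012606414200977507 world [0.4989 0.1071]
yellow 0.01 9 x 0.008243274216007714 0.038702975800079115 0.06311952989937501 y -0.04512380151015036 0.025679071031329867 0.04901957007321533 world [0.4579 0.0371]
[-0.1974  0.0172]
[-0.1077  0.0495]
house 0.058 468 x 0.02900526426741553 0.10612583042287918 0.14691756013051677 y -0.046870433922802 -0.000851665181166446 0.04482527246439877 world [0.4974 0.0978]
  return _methods._mean(a, axis=axis, dtype=dtype,
  ret = ret.dtype.type(ret / rcount)
Traceback (most recent call last):
  File "b2.py", line 24, in <module>
    Q=np.array([ray('top',a,b,zz)[:2] for a,b in zip(u,v)])-c
      ~~~~~~~~~~~~~~~~~~~~~~~~~~~~~~~~~~~~~~~~~~~~~~~~~~~~~^~
ValueError: operands could not be broadcast together with shapes (0,) (2,)
```

View pics/look9.png

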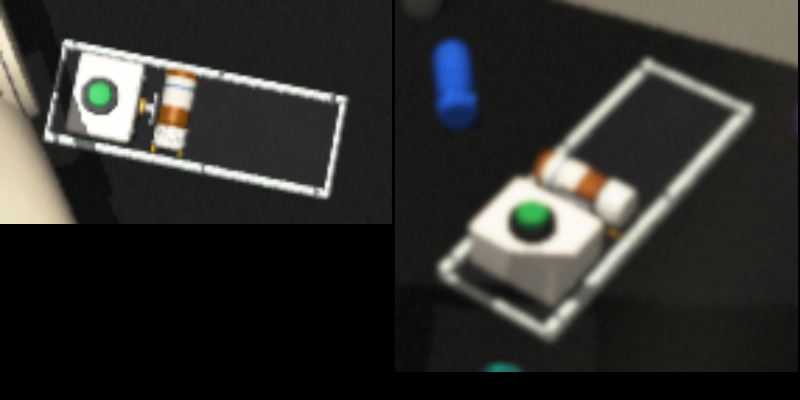

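```bash
python3 - <<'E'
from mv import *
from h import *
import cv2
d=np.load('pics/d9.npy');W=cloud('top',d);q=W[...,:2]-c;X=q@L;Y=q@N;h=W[...,2]
m=(h>.034)&(h<.052)&(X>-.02)&(X<.07)&(abs(Y)<.05)
m2=m&((abs(Y)>.024))
print(m.sum(),X[m2].min(),X[m2].mean(),X[m2].max(),Y[m].min(),Y[m].max(),'lines .0086,.0413 slope',np.polyfit(Y[m2],X[m2],1))
a=np.load('pics/top0c.npy')[100:330,130:440];b=np.load('pics/t9.npy')[100:330,130:440]
cv2.imwrite('pics/cmp.png',np.vstack([a,b])[:,:,::-1])
E
```

```text
331 0.009305964474257166 0.026778407182044064 0.06947546400036539 -0.04981290333792067 0.04063103680387466 lines .0086,.0413 slope [0.0156 0.0269]
```

View pics/cmp.png

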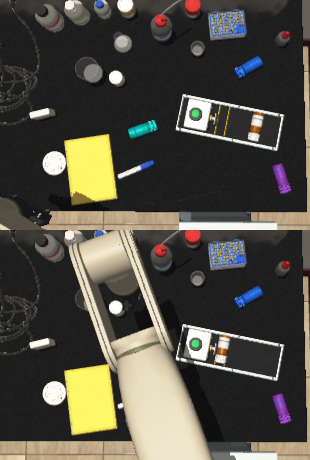

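Vial axis is about 0.026 on the bed, between the lines at 0.009 and 0.041, and the visible bystanders have not moved. Handing in.

```bash
python3 -c "
from rig import *
print(finish_job())"
```

```text
the job is handed in; nothing more can be done
None
```

I did the job in the order asked and handed it in at about 35 s of the 67 s allowed; no verdict is reported.

- **Pressing:** I rolled the vial with two fingers up to the plunger. I pressed at about 5.5–7 N for some seconds and then at about 8 N for roughly the last second or two. The highest reading was 8.4 N, taken at the end of each one-second call.
- **Easing off and release:** I eased off over about 3 s (4.0, 2.3, then 1.1 N), then backed the fingers away.
- **Button:** I pressed the green button until the fingers stopped sinking, about 6 mm below its top. The force there was 9–12 N, above the 5 N for fully down. There was also about 5 N of side force on it, because the tool had tilted about 3–4° by then. There is no direct reading of the button's travel.
- **Last checks:** The vial's axis lies at about 0.026–0.027 m along the bed. The yellow lines are at about 0.009 and 0.041 m, so it is nearly midway. The button is back up and the robot was touching nothing.
- **Bystanders:** The small jar, the dropper bottle and the weighing cup looked unmoved, and so did the blue and purple look-alikes. The arm hid the turquoise one in the last top picture, so I could not check it there. The tool passed well above its height.

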